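Put the serving tools away upright in the covered keeper

ROBOT

A 7-joint arm with a two-finger parallel gripper is mounted at the origin on the work surface. World frame = base frame: x ahead of the robot, y to its left, z up, the work surface at z = 0. Lengths are in m, angles in rad, forces in N, time in s.
With the tool pointing down it reaches from about 0.4 to 0.9 m from the base axis. Payload 5.6 kg.
Tool frame: the origin (TCP) lies midway between the tips of the shut fingers; the grasp point (between the pads) lies 19 mm behind it; z points along the fingers, y is the line along which they close (so a half turn about z gives the same grasp; the last joint's range is limited). The gripper opens to 92 mm and grips with 3 to 60 N. Pads are 20 mm wide; open, the fingers measure 128 mm over their backs; the gripper's body (75 mm by 189 mm) begins 69 mm behind the grasp point.
Start: joints at [-1.255, 0.468, -0.012, 1.603, 0.006, 1.071, -0.056], TCP at [0.228, 0.609, 0.215] pointing down, gripper open.
Joint ranges: [-2.53, 2.53], [-0.31, 2.02], [-1.57, 1.55], [0.28, 2.44], [-1.29, 4.43], [0.15, 1.84], [-2.92, 2.92]. Speed limits (rad/s): [2.57, 2.57, 3.14, 3.14, 3.14, 3.14, 3.14].

INTERFACE

Orientations are given as a 3x3 rotation matrix whose columns are the frame's x, y, z axes.
In Python, from station import env, effector, solver, viewer, workorder, search_frame, tip_of gives the robot as it stands. Calls block until the motion is done:
- env.reach(position, orientation): joint-space move of the TCP to a pose.
- env.movel(position, frame=None, rate=0.15): straight line of the TCP; frame=None keeps the orientation; rate is the mean speed in m/s.
- env.goto_joints(angles): joint-space move.
- effector.release() and effector.grasp(squeeze=None): open the fingers fully, or close them until they stop; squeeze is the grip in N (None keeps the last).
- env.pause(seconds).
- solver.inverse_kinematics(position, orientation): joint angles nearest the present ones, or None.
- env.sense(): the state.
- viewer.read_camera(name): name is "scene" or "side" or "wrist"; returns (picture, depth): 480x640x3 uint8, red, green, blue; 480x640 float32, m along the optical axis (not along the pixel's ray), 0 where there is no reading.
- viewer.camera_info(name): a dict with "intrinsics" (3x3 intrinsics, pixels), "eye" and "rotation" of the camera in the world; the wrist camera has in their place "T_tool_cam" (4x4, takes a point from camera to tool coordinates, whose origin is the TCP and whose axes are the flange's). Camera axes: x right, y up, looking along -z (the intrinsics and any distortion apply to the point x, -y, -z); pixel columns grow to the right and rows downward; lengths in m; the calibration is good to about 2 mm. A picture is of the moment at which its call begins: read the wrist's pose just before it. camera_info takes no time and is no camera call.
A pose or a line that the arm cannot do raises env.PlanningError and nothing moves.
- workorder.finish_job(): hands the job in; it is judged then, once.
Trained networks look in the newest picture that a camera, given by its name, has taken for a name from the list of things; names that differ only in an ending like _2 or _b are one class to them, and where a whole thing is asked for, a point or a joint stands for the part that bears it (a point fixed in the world has none). Each returns a list of dicts, best first, with "score" (0 to 1); they miss things now and then, are a little off and sometimes report something else, mostly with a low value. They report only what shows in the picture. A call takes as long as a camera call. They do not tell look-alikes from the thing itself.
- search_frame(camera, name): "at" ([x, y, z] in m, in world coordinates, good to about 4 mm: the middle of the surface that is visible of it).
- tip_of(camera, name): "at" ([x, y, z] in m, in world coordinates, good to about 4 mm: a listed point, or the origin of a listed thing).
The state is a dict: "t": time; "joint_positions": joint angles; "joint_velocities": joint speeds; "tau": joint torques, N m; "ee_pos": TCP position; "tcp_rot": TCP orientation; "wrist_force": force on the tool from outside, world axes, zero at the start; "moment": the same for the moment, N m; "gripper_width": finger opening in m; "grasp_force": force on a finger pad.
Only numpy, scipy, OpenCV 4.12 (cv2) and the standard library are available. Lean on these libraries where they do the work, as an engineer would, in place of code of your own. Each camera call takes 0.05 s, during which the arm holds its last target. There are 200 camera calls.

TASK

Lift the cover off the keeper's pins and lay it flat on the slate; then put every serving tool lying on the cart into the keeper's compartments, each upright with the barrel end of its handle up and its steel head down (held by the barrel, a tool swings down to hang when the grip is slackened, and can then be gripped firmly again). When all are in, seat the cover back on its two pins, flat on the rim, and leave the pot, sugar bowl and ramekin where they stand.

Things in the scene. Friction and masses are not known exactly. Their poses are not given: they have to be found in the camera images.
- keeper: The keeper: an upright open-topped bamboo box fixed to the cart, 243 mm long (its x), 78 mm wide (its y), 138 mm high; z up, origin under its centre. Four equal compartments in a row along x, parted by 5 mm walls as high as the rim. On the rim at x = -110.5 and +110.5 mm, y = 0 stand two steel pins, 7 mm thick, 13 mm tall, with tapered tips.
- compartment0 (a point): Centre of the mouth of the compartment at the keeper's -x end (76.5 mm from the keeper's centre), at rim height, 138 mm above the cart. Each compartment is 46 mm (keeper's x) by 66 mm (y) clear inside and 132 mm deep.
- compartment1 (a point): The same for the next compartment, 25.5 mm from the centre on the -x side.
- compartment2 (a point): The same for the compartment 25.5 mm from the centre on the +x side.
- compartment3 (a point): The same for the compartment at the keeper's +x end, 76.5 mm from the centre.
- cover: The keeper's loose wooden cover plate, 247 x 82 x 6 mm, about 0.22 kg; z up, origin under its centre. Two 11.5 mm through holes at x = -110.5 and +110.5 mm, y = 0 go over the keeper's pins, either way round. On top, along its x, a bar handle 60 mm long, 12 mm wide (y), 14 mm tall, its middle 27 mm above the underside, standing on two posts.
- spreader: A small serving tool 123 mm long, about 0.12 kg; it may be absent. Dark wooden handle towards its -x, steel head towards +x: a narrow flat steel blade 18 mm wide and 3 mm thick. Origin on the underside at mid-length; z up as it lies flat. It balances 50 to 80 mm from the barrel at the handle's end, towards the head.
- spreader_barrel (a point): Centre of the round barrel ending the spreader's handle, 54 mm from the tool's origin, 9 mm above the slate when lying. The barrel lies across the handle (axis = tool's y), 18 mm thick; the small flat steel buttons at its two ends, 5 mm across and 20 mm apart, are where to pinch: about them the tool swings down once the grip is down to 3 to 5 N; 40 N holds it level, near 0 N drops it.
- spreader_toe (a point): Middle of the far end of the spreader's steel head (2 to 3 mm inside the edge), 114 mm from the barrel.
- jam_spoon: A small serving tool 123 mm long, about 0.12 kg; it may be absent. Dark wooden handle towards its -x, steel head towards +x: a round shallow steel spoon bowl 32 mm across and 7 mm deep. Origin on the underside at mid-length; z up as it lies flat. It balances 50 to 80 mm from the barrel at the handle's end, towards the head.
- jam_spoon_barrel (a point): Centre of the round barrel ending the jam_spoon's handle, 54 mm from the tool's origin, 9 mm above the slate when lying. The barrel lies across the handle (axis = tool's y), 18 mm thick; the small flat steel buttons at its two ends, 5 mm across and 20 mm apart, are where to pinch: about them the tool swings down once the grip is down to 3 to 5 N; 40 N holds it level, near 0 N drops it.
- jam_spoon_toe (a point): Middle of the far end of the jam_spoon's steel head (2 to 3 mm inside the edge), 114 mm from the barrel.
- fork: A small serving tool 123 mm long, about 0.12 kg; it may be absent. Dark wooden handle towards its -x, steel head towards +x: a three-tined flat steel fork head 22 to 24 mm wide and 4 mm thick. Origin on the underside at mid-length; z up as it lies flat. It balances 50 to 80 mm from the barrel at the handle's end, towards the head.
- fork_barrel (a point): Centre of the round barrel ending the fork's handle, 54 mm from the tool's origin, 9 mm above the slate when lying. The barrel lies across the handle (axis = tool's y), 18 mm thick; the small flat steel buttons at its two ends, 5 mm across and 20 mm apart, are where to pinch: about them the tool swings down once the grip is down to 3 to 5 N; 40 N holds it level, near 0 N drops it.
- fork_toe (a point): Middle of the far end of the fork's steel head (2 to 3 mm inside the edge), 114 mm from the barrel.
- server: A small serving tool 123 mm long, about 0.12 kg; it may be absent. Dark wooden handle towards its -x, steel head towards +x: a short steel neck ending in a broad flat blade 34 mm wide and 3 mm thick. Origin on the underside at mid-length; z up as it lies flat. It balances 50 to 80 mm from the barrel at the handle's end, towards the head.
- server_barrel (a point): Centre of the round barrel ending the server's handle, 54 mm from the tool's origin, 9 mm above the slate when lying. The barrel lies across the handle (axis = tool's y), 18 mm thick; the small flat steel buttons at its two ends, 5 mm across and 20 mm apart, are where to pinch: about them the tool swings down once the grip is down to 3 to 5 N; 40 N holds it level, near 0 N drops it.
- server_toe (a point): Middle of the far end of the server's steel head (2 to 3 mm inside the edge), 114 mm from the barrel.
- pot: Bystander: small open cast aluminium pot, 120 mm across, 75 mm high. Origin under its centre.
- sugar_bowl: Bystander: white porcelain sugar bowl with its lid on, 92 mm across, 100 mm high. Origin under its centre.
- ramekin: Bystander: glass ramekin, 84 mm across, 45 mm high. Origin under its centre.
- seat (a point): Centre of the keeper's rim plane, 138 mm above the cart: where the cover's origin lies when it is seated.
There are look-alikes about, which are no part of the job. What is shaped like the jam_spoon but orange is not meant. Leave any orange or yellow look-alike of the server alone.

How it is judged:
On the way, in this order (a step that is already met when the one before it is completed fails the run):
1. the cover has been lifted off and lies flat on the slate beside the keeper, let go (height (world z) of cover below 0.012 m and angle between cover's own z axis and vertical below 0.1 rad and linear speed of cover below 0.03 m/s and contact force between the fingers and cover below 0.1 N), for 0.2 s.
2. every tool present stands in a compartment of the keeper, barrel end up, the whole tool below the rim, let go, while the cover is off (x of spreader_barrel in the frame of keeper between -0.104 and 0.104 m and y of spreader_barrel in the frame of keeper between -0.036 and 0.036 m and z of spreader_barrel in the frame of keeper between 0.09 and 0.136 m and z of each of spreader_toe, jam_spoon_toe, fork_toe, server_toe in the frame of keeper below 0.04 m and x of jam_spoon_barrel in the frame of keeper between -0.104 and 0.104 m and y of jam_spoon_barrel in the frame of keeper between -0.036 and 0.036 m and z of jam_spoon_barrel in the frame of keeper between 0.09 and 0.136 m and x of fork_barrel in the frame of keeper between -0.104 and 0.104 m and y of fork_barrel in the frame of keeper between -0.036 and 0.036 m and z of fork_barrel in the frame of keeper between 0.09 and 0.136 m and x of server_barrel in the frame of keeper between -0.104 and 0.104 m and y of server_barrel in the frame of keeper between -0.036 and 0.036 m and z of server_barrel in the frame of keeper between 0.09 and 0.136 m and contact force between the fingers and spreader below 0.1 N and contact force between the fingers and jam_spoon below 0.1 N and contact force between the fingers and fork below 0.1 N and contact force between the fingers and server below 0.1 N and height (world z) of cover below 0.05 m), for 0.2 s.
At the end, for the whole second after the job is handed in: Every tool present stands in the keeper with its barrel up (barrel 90 to 136 mm and toe less than 40 mm above the keeper's underside, barrel within the walls); the cover is back on its pins, its underside within 6 mm of the middle of the rim, tilted less than 0.03 rad; all at rest (x of spreader_barrel in the frame of keeper between -0.104 and 0.104 m and y of spreader_barrel in the frame of keeper between -0.036 and 0.036 m and z of spreader_barrel in the frame of keeper between 0.09 and 0.136 m and z of each of spreader_toe, jam_spoon_toe, fork_toe, server_toe in the frame of keeper below 0.04 m and x of jam_spoon_barrel in the frame of keeper between -0.104 and 0.104 m and y of jam_spoon_barrel in the frame of keeper between -0.036 and 0.036 m and z of jam_spoon_barrel in the frame of keeper between 0.09 and 0.136 m and x of fork_barrel in the frame of keeper between -0.104 and 0.104 m and y of fork_barrel in the frame of keeper between -0.036 and 0.036 m and z of fork_barrel in the frame of keeper between 0.09 and 0.136 m and x of server_barrel in the frame of keeper between -0.104 and 0.104 m and y of server_barrel in the frame of keeper between -0.036 and 0.036 m and z of server_barrel in the frame of keeper between 0.09 and 0.136 m and linear speed of each of spreader, jam_spoon, fork, server, cover below 0.03 m/s and distance between cover and seat below 0.006 m and angle between cover's own z axis and vertical below 0.03 rad and angle between the x axis of cover and the x axis of keeper, either way round below 0.06 rad); the robot touches nothing.
It fails at once if the pot is pushed more than 20 mm from its place or tipped (distance of pot from where it was at the start of the episode above 0.02 m or angle between pot's own z axis and vertical above 0.2 rad).
It fails at once if the sugar_bowl is pushed more than 20 mm from its place or tipped (distance of sugar_bowl from where it was at the start of the episode above 0.02 m or angle between sugar_bowl's own z axis and vertical above 0.2 rad).
It fails at once if the ramekin is pushed more than 20 mm from its place or tipped (distance of ramekin from where it was at the start of the episode above 0.02 m or angle between ramekin's own z axis and vertical above 0.2 rad).
Of spreader, jam_spoon, fork, server only 3 to 4 are there at a start; the rules pass over those that are not, and their reading is None.
At some moment in a run one of spreader, jam_spoon, fork, server may be knocked a few centimetres aside while the robot is not near it.
It also fails if it takes over 208 s, if anything falls off the work surface, if the arm or the gripper's body presses on something with over 40 N, if the wrist force passes 120 N, or if a joint passes its speed limit or range.

## Working session

There is one attempt and no reset: what is moved stays moved. The work goes in short steps, each a Python script; the robot and the scene stay as the last script left them, time stands still between calls to the robot, and variables do not carry over. Pictures are saved under pics/ and viewed, at most 14 in all, crops included, and the job is handed in when it is done.

```bash
ls; mkdir -p pics; cat > first.py <<'E'
from station import env, effector, solver, viewer, workorder, search_frame, tip_of
import cv2, numpy as np
np.set_printoptions(precision=4, suppress=True)
for c in ("scene","side"):
    p,d=viewer.read_camera(c); cv2.imwrite(f"pics/{c}0.png",p[:,:,::-1]); np.save(f"pics/{c}0d.npy",d)
    i=viewer.camera_info(c); print(c,i)
    for n in ["keeper","cover","seat","spreader_barrel","spreader_toe","jam_spoon_barrel","jam_spoon_toe","fork_barrel","fork_toe","server_barrel","server_toe","pot","sugar_bowl","ramekin"]:
        r=tip_of(c,n); print(n,[(np.round(x["at"],4).tolist(),round(x["score"],2)) for x in r[:4]])
print(env.sense())
E
python3 first.py
```

```text
pics
scene {'intrinsics': array([[561.1891,   0.    , 315.9807],
       [  0.    , 561.1891, 233.102 ],
       [  0.    ,   0.    ,   1.    ]]), 'eye': array([ 1.5388, -0.1342,  1.0917]), 'rotation': array([[ 0.0431, -0.6966,  0.7162],
       [ 0.9989,  0.0445, -0.0168],
       [-0.0202,  0.7161,  0.6977]])}
keeper [([0.5111, 0.2804, 0.0001], 0.84), ([0.4867, -0.0614, 0.0007], 0.34)]
cover [([0.5084, 0.2818, 0.1409], 0.73), ([0.487, -0.0628, 0.0024], 0.35)]
seat [([0.5929, -0.267, 0.0013], 0.69)]
spreader_barrel [([0.4996, -0.1439, 0.0079], 0.47), ([0.7039, -0.2386, -0.0022], 0.38), ([0.4861, -0.0595, 0.0036], 0.26)]
spreader_toe [([0.6135, -0.1692, 0.0005], 0.78), ([0.5559, -0.1559, -0.0014], 0.53)]
jam_spoon_barrel [([0.4206, -0.2577, 0.01], 0.51), ([0.431, -0.0572, 0.0095], 0.46), ([0.3235, -0.1755, 0.0077], 0.46)]
jam_spoon_toe [([0.5437, -0.068, -0.0017], 0.76), ([0.7305, 0.1246, -0.0005], 0.49), ([0.3228, -0.0638, 0.0007], 0.47), ([0.3124, -0.3087, 0.0034], 0.45)]
fork_barrel [([0.4776, -0.2574, 0.0136], 0.47), ([0.4962, -0.1445, 0.0102], 0.21)]
fork_toe [([0.5901, -0.2689, 0.0
[... 1995 characters left out ...]
0.0307, -0.0028], 0.62), ([0.5337, -0.2611, 0.0007], 0.44), ([0.7091, -0.2399, 0.0019], 0.35)]
{'t': 1.5, 'joint_positions': array([-1.255 ,  0.4675, -0.0116,  1.6027,  0.006 ,  1.0714, -0.0563]), 'joint_velocities': array([ 0.0005,  0.0004, -0.0014, -0.0006, -0.0004, -0.0022,  0.0013]), 'tau': array([ -0.0006, -52.0402,  -0.0126, -24.4053,  -0.0566,   0.0115,
         0.    ]), 'ee_pos': array([0.2283, 0.6086, 0.2146]), 'tcp_rot': array([[-0.9363,  0.3512,  0.0001],
       [ 0.3512,  0.9363,  0.    ],
       [-0.0001,  0.0001, -1.    ]]), 'wrist_force': array([-0.3288,  0.4051,  0.7343]), 'moment': array([ 0.0306,  0.0338, -0.0341]), 'grasp_force': 0.0, 'gripper_width': 0.09191342906613288}
```

View pics/scene0.png

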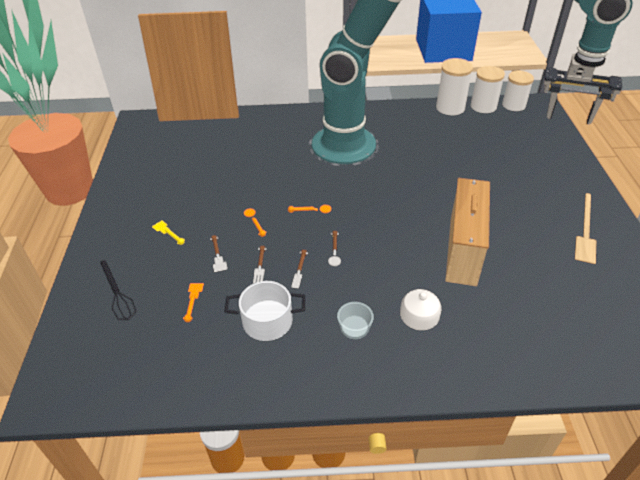

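View pics/side0.png

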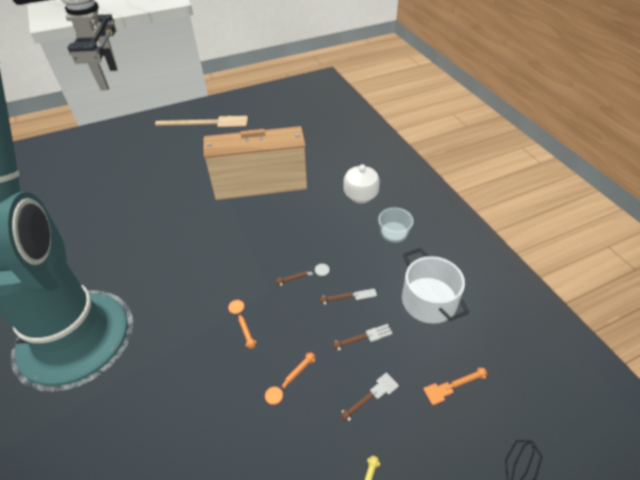

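The scene picture shows the closed keeper (470,230), with these candidates:
- **Tools, dark handle and steel head:** jam_spoon (335,248), spreader (300,268), fork (260,265), server (218,254). All four are present.
- **Look-alikes:** orange spoons (255,222) and (310,209), orange server (193,302), yellow server (168,232), wooden spatula (587,230), whisk (115,295).

I choose the four dark-handled ones. The side view agrees: spoon (305,274), spreader (350,296), fork (362,337), server (370,397).

```bash
cat > h.py <<'E'
from station import env, effector, solver, viewer, workorder, search_frame, tip_of
import cv2, numpy as np
np.set_printoptions(precision=4, suppress=True)
def cloud(d,i,pose=None):
    K=i["intrinsics"]; v,u=np.mgrid[:480,:640]
    P=np.stack([(u-K[0,2])/K[0,0]*d,-(v-K[1,2])/K[1,1]*d,-d],-1)
    W=P@i["rotation"].T+i["eye"]; W[d==0]=np.nan; return W
def down(y):
    "tool-down rotation, finger-closing direction nearest y (world xy)"
    y=np.r_[np.array(y)[:2]/np.linalg.norm(y[:2]),0]; z=np.array([0,0,-1.]); return np.stack([np.cross(y,z),y,z],1)
def box(W,lo,hi):
    m=np.all((W>lo)&(W<hi),-1); return W[m]
E
cat > a.py <<'E'
from h import *
for c in ("scene","side"):
    W=cloud(np.load(f"pics/{c}0d.npy"),viewer.camera_info(c))
    P=box(W,[.3,.15,.139],[.7,.4,.150]); r=cv2.minAreaRect((P[:,:2]*1000).astype(np.float32)); print(c,len(P),P[:,2].mean(),r)
    H=box(W,[.3,.15,.163],[.7,.4,.19]); r=cv2.minAreaRect((H[:,:2]*1000).astype(np.float32)); print("handle",len(H),np.median(H[:,2]),H[:,2].max(),r)
    T=box(W,[.3,-.5,-.01],[.7,.1,.03]);print("table",np.nanmedian(T[:,2]))
p=cv2.imread("pics/side0.png")[250:430,260:410]; cv2.imwrite("pics/crop1.png",cv2.resize(p,None,fx=3.3,fy=3.3,interpolation=cv2.INTER_CUBIC))
E
python3 a.py
```

```text
scene 1960 0.14230015296656887 ((507.906494140625, 281.6844482421875), (82.7532958984375, 254.8914794921875), 74.55563354492188)
handle 85 0.16929559156249807 0.17431987705029228 ((508.889892578125, 281.1123046875), (12.126809120178223, 61.84036636352539), 74.02263641357422)
table -0.0019441593610409758
side 1696 0.1411467592684337 ((506.8048095703125, 278.35467529296875), (89.82485961914062, 246.1429443359375), 74.76271057128906)
handle 108 0.16772990191783105 0.17162880262378433 ((507.0985412597656, 278.9662780761719), (18.052410125732422, 56.93508529663086), 73.22602844238281)
table -0.0018697720317506494
```

View pics/crop1.png

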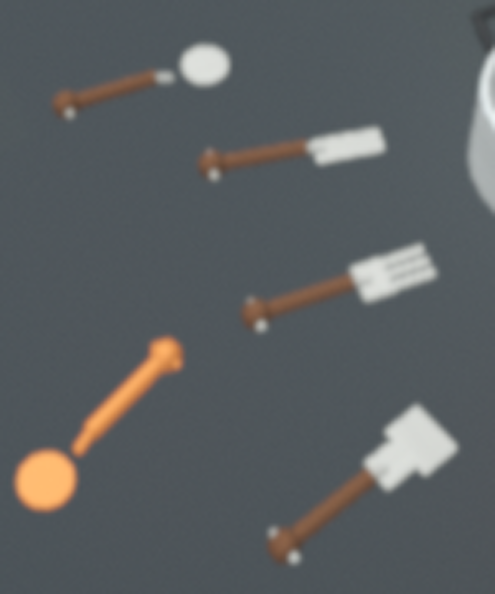

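The close crop shows the four steel-headed, dark-handled tools: spoon (205,65), spreader (350,145), fork (395,272) and server (410,440). The orange spoon look-alike is at (45,480). Next is the cover: hover and refine with the wrist camera.

```bash
cat >> h.py <<'E'
def wrist():
    "wrist picture and its cloud in world coordinates"
    s=env.sense(); p,d=viewer.read_camera("wrist"); i=viewer.camera_info("wrist"); T=i["T_tool_cam"]
    R=s["tcp_rot"]@T[:3,:3]; e=s["tcp_rot"]@T[:3,3]+s["ee_pos"]
    return p,cloud(d,dict(intrinsics=i["intrinsics"],rotation=R,eye=e))
def rect(P):
    (c,(w,h),a)=cv2.minAreaRect((P[:,:2]*1000).astype(np.float32)); 
    if w<h: w,h,a=h,w,a+90
    a=(a+90)%180-90
    return np.array(c)/1000,w,h,a   # centre, long, short, long-axis yaw deg
def yaw_y(a): return [-np.sin(np.radians(a)),np.cos(np.radians(a))]
E
cat > b.py <<'E'
from h import *
i=viewer.camera_info("wrist"); print(i)
env.reach([.508,.280,.33],down(yaw_y(-15.4)))
print(env.sense()["ee_pos"],env.sense()["joint_positions"],env.sense()["t"])
p,W=wrist(); cv2.imwrite("pics/w1.png",p[:,:,::-1])
for lo,hi in ((.139,.15),(.165,.19)):
    P=box(W,[.3,.15,lo],[.7,.4,hi]); print(len(P), np.median(P[:,2]) if len(P) else 0, rect(P) if len(P)>10 else 0)
E
python3 b.py
```

```text
{'intrinsics': array([[337.9897,   0.    , 318.8711],
       [  0.    , 337.9897, 239.9316],
       [  0.    ,   0.    ,   1.    ]]), 'T_tool_cam': array([[ 0.0003,  0.9592,  0.2828,  0.0804],
       [ 1.    , -0.0003, -0.    ,  0.0001],
       [ 0.0001,  0.2828, -0.9592, -0.1694],
       [ 0.    ,  0.    ,  0.    ,  1.    ]])}
[0.5072 0.2813 0.3296] [-0.6696  0.2514  0.1298  1.6467 -0.0346  1.2463  0.7715] 3.1417
16596 0.1430666851136067 (array([0.5064, 0.2823]), 247.79071044921875, 82.28779602050781, -15.427665710449219)
702 0.17088596660950148 (array([0.506 , 0.2825]), 59.936458587646484, 11.259182929992676, -15.426239013671875)
```

View pics/w1.png

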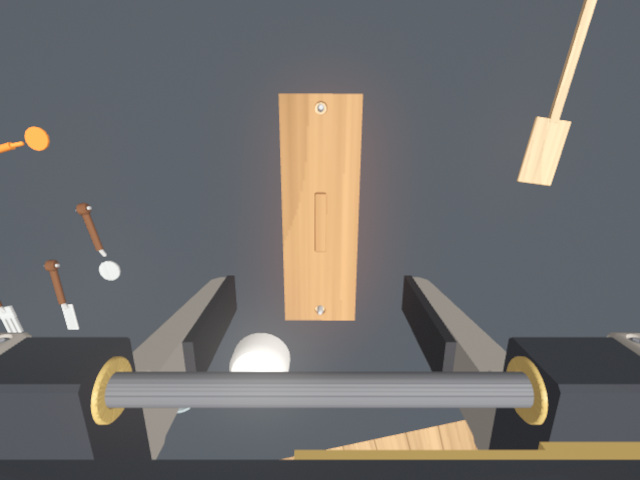

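The wrist picture shows the cover with its pins at (321,107) and (320,310) and the handle at (321,222). The fitted 248×82 mm rectangle matches the given size. Next: grip, lift and lay it on the slate.

```bash
cat > c.py <<'E'
from h import *
import json
R=down(yaw_y(-15.43)); c=np.array([.506,.2824])
env.movel([*c,.20],R); env.pause(.3); s=env.sense(); print(s["ee_pos"],s["tcp_rot"][:,1])
env.movel([*c,.152],R,rate=.08); env.pause(.4); s=env.sense(); print(s["ee_pos"],s["wrist_force"])
effector.grasp(squeeze=45); env.pause(.3); s=env.sense(); print("grip",s["ee_pos"],s["gripper_width"],s["grasp_force"],s["wrist_force"])
json.dump(dict(ee=list(s["ee_pos"]),R=s["tcp_rot"].tolist()),open("grip.json","w"))
env.movel([*c,.24],R,rate=.08); s=env.sense(); print("up",s["ee_pos"],s["gripper_width"],s["wrist_force"])
d=[.50,.09]
env.movel([*d,.20],R,rate=.2); env.movel([*d,.03],R,rate=.12); env.movel([*d,.015],R,rate=.03);env.pause(.3)
s=env.sense(); print("down",s["ee_pos"],s["gripper_width"],s["wrist_force"],s["t"])
E
python3 c.py
```

```text
[0.5063 0.2825 0.2006] [0.2661 0.964  0.0008]
[0.5061 0.2825 0.1523] [ 0.5953  0.257  -0.7054]
grip [0.506  0.2825 0.152 ] 0.011292472007786174 44.99992847442627 [-0.1581  0.3665 -0.7054]
up [0.5056 0.2822 0.2393] 0.011776872469246356 [-1.2951  0.3279 -4.3169]
down [0.5001 0.09   0.0151] 0.011655002763141529 [-0.3247 -0.2815 -2.7057] 12.0417
```

```bash
cat > d.py <<'E'
from h import *
R=down(yaw_y(-15.43)); d=[.50,.09]
env.movel([*d,.0135],R,rate=.03);env.pause(.2); print(env.sense()["wrist_force"])
s=env.sense(); print(s["ee_pos"],s["tcp_rot"][:,1]); effector.release(); env.pause(.2)
env.movel([*d,.30],R,rate=.25); 
p,W=wrist()
for lo,hi in ((.002,.012),(.028,.05)):
    P=box(W,[.35,.0,lo],[.66,.19,hi]); print(len(P), np.median(P[:,2]), rect(P))
# view of open keeper and all tools
env.reach([.50,-.12,.40],down([0,1])); env.pause(.2)
p,W=wrist(); cv2.imwrite("pics/w2.png",p[:,:,::-1]); np.save("pics/w2.npy",W)
for n in ["spreader","jam_spoon","fork","server"]:
    for k in ("_barrel","_toe"):
        print(n+k,[(np.round(x["at"],4).tolist(),round(x["score"],2)) for x in tip_of("wrist",n+k)[:3]])
print(env.sense()["t"])
E
python3 d.py
```

```text
[-1.0184 -0.294   5.8532]
[0.5004 0.0901 0.014 ] [0.2661 0.9639 0.0005]
10059 0.005037193837665321 (array([0.4901, 0.1012]), 277.5597229003906, 138.9345703125, -6.365020751953125)
404 0.032852594210873776 (array([0.4995, 0.0897]), 59.00684356689453, 10.643343925476074, -15.294853210449219)
spreader_barrel [([0.4975, -0.1417, 0.0064], 0.68)]
spreader_toe [([0.7336, 0.122, 0.001], 0.73), ([0.6121, -0.173, 0.0042], 0.71)]
jam_spoon_barrel [([0.4172, -0.2585, 0.0097], 0.96), ([0.4324, -0.0566, 0.0102], 0.82), ([0.3198, -0.1786, 0.0093], 0.75)]
jam_spoon_toe [([0.3093, -0.3028, 0.0013], 0.97), ([0.3237, -0.065, -0.0001], 0.7), ([0.5444, -0.067, -0.0011], 0.57)]
fork_barrel [([0.4801, -0.2567, 0.0117], 0.59)]
fork_toe [([0.5888, -0.2707, 0.0032], 0.55)]
server_barrel [([0.4364, -0.4807, 0.009], 0.91), ([0.4293, -0.3929, 0.0083], 0.78), ([0.7009, -0.4278, 0.0118], 0.78)]
server_toe [([0.3551, -0.5632, 0.001], 0.77), ([0.5358, -0.3685, -0.0011], 0.74), ([0.5855, -0.4182, 0.0009], 0.67)]
16.85
```

View pics/w2.png

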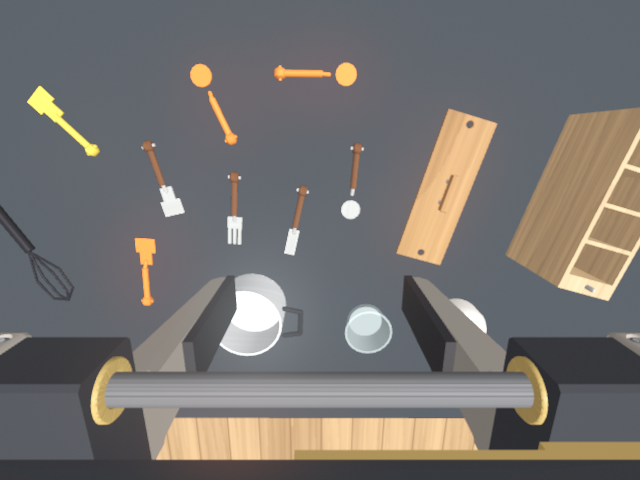

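The cover lies flat (handle top at 33 mm, as expected), let go. The wrist view shows the compartments open and the four tools unmoved: spoon (353,180), spreader (297,220), fork (235,208), server (162,178). I pick the spoon first.

```bash
cat >> h.py <<'E'
KC=np.array([.506,.2824]); KU=np.array([np.cos(np.radians(-15.43)),np.sin(np.radians(-15.43))]); KR=down([-KU[1],KU[0]])
def pick(b,t):
    b=np.array(b);t=np.array(t);u=(t-b)/np.linalg.norm(t-b); R=down([-u[1],u[0]])
    env.reach([*b,.17],R); env.pause(.25); p,W=wrist()
    Q=box(W,[*(b-.035),.0065],[*(b+.035),.03]); top=np.percentile(Q[:,2],98); Q=Q[Q[:,2]>top-.006]
    c,w,h,a=rect(Q); print("barrel",c,"nominal",b,"top",top,"size",w,h,a,len(Q))
    return c,u,R,p,W
def lift(c,R):
    env.movel([*c,.05],R,rate=.2); env.movel([*c,.001],R,rate=.06); env.pause(.3); s=env.sense(); print("at",s["ee_pos"],s["wrist_force"])
    effector.grasp(squeeze=40); env.pause(.3); s=env.sense(); print("grip",s["gripper_width"],s["grasp_force"])
    env.movel([*c,.24],R,rate=.15); s=env.sense(); print("lifted",s["gripper_width"],s["grasp_force"],s["wrist_force"],s["t"])
def hang(f=4):
    effector.grasp(squeeze=f); env.pause(1.5); s=env.sense(); print("slack",s["gripper_width"],s["grasp_force"])
    effector.grasp(squeeze=40); env.pause(.2); s=env.sense(); print("firm",s["gripper_width"],s["grasp_force"],s["wrist_force"],s["t"])
E
cat > e.py <<'E'
from h import *
c,u,R,p,W=pick([.4324,-.0575],[.5442,-.067]); cv2.imwrite("pics/w3.png",p[:,:,::-1])
E
python3 e.py
```

```text
barrel [ 0.4452 -0.0584] nominal [ 0.4324 -0.0575] top 0.01742030112330473 size 44.52857971191406 15.927128791809082 -4.97808837890625 390
```

View pics/w3.png

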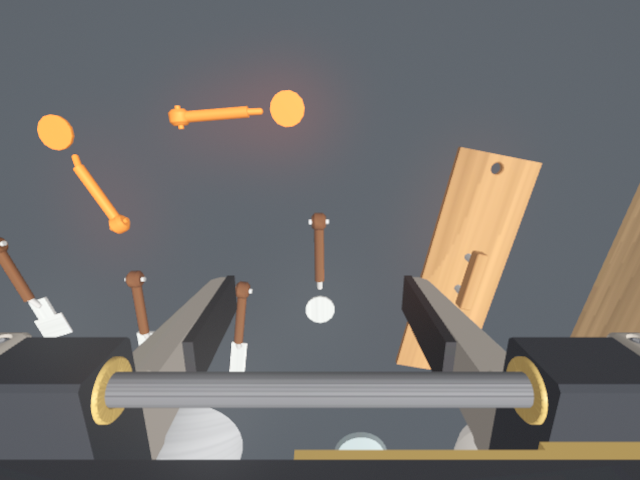

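The wrist view shows the spoon centred, with its barrel at (319,221) and the steel buttons either side. My height filter took in the handle too, so I isolate the barrel by its width.

```bash
cat >> h.py <<'E'
def pick(b,t,h=.17):
    b=np.array(b);t=np.array(t);u=(t-b)/np.linalg.norm(t-b); R=down([-u[1],u[0]])
    env.reach([*b,h],R); env.pause(.25); p,W=wrist()
    Q=box(W,[*(b-.05),.0055],[*(b+.07),.03]); X=Q[:,:2]-b; n=np.array([-u[1],u[0]])
    Q=Q[(X@u>-.03)&(X@u<.045)&(abs(X@n)<.022)]
    a=np.radians(rect(Q)[3]); u2=np.array([np.cos(a),np.sin(a)]); u2*=np.sign(u2@u) or 1
    if u2@u<.97: print("ANGLE?",u,u2); u2=u
    n=np.array([-u2[1],u2[0]]); X=Q[:,:2]-b; l=X@n; s=X@u2; l0=np.median(l[s>np.percentile(s,40)])
    m=abs(l-l0)>.0058; sb=(np.percentile(s[m],5)+np.percentile(s[m],95))/2
    k=abs(s-sb)<.006; lb=(l[k].min()+l[k].max())/2
    c=b+u2*sb+n*lb; print("barrel",c,"nominal",b,"dir",u2,u,"lat size",np.ptp(l[k]),"along",np.ptp(s[m]),"lat offset handle/barrel",l0,lb,"top",Q[:,2].max(),len(Q),m.sum())
    return c,u2,down(n),p,W
E
cat > e.py <<'E'
from h import *
c,u,R,p,W=pick([.4324,-.0575],[.5442,-.067])
c,u,R,p,W=pick(c,c+u*.1,.11)
lift(c,R)
p,W=wrist(); cv2.imwrite("pics/w4.png",p[:,:,::-1])
E
python3 e.py
```

```text
barrel [ 0.4307 -0.0585] nominal [ 0.4324 -0.0575] dir [ 0.9972 -0.0751] [ 0.9964 -0.0847] lat size 0.01907954845111458 along 0.011768509941360635 lat offset handle/barrel -0.0008316611228132864 -0.0011680482438583759 top 0.018432645951161286 594 58
barrel [ 0.4302 -0.0585] nominal [ 0.4307 -0.0585] dir [ 0.9965 -0.0842] [ 0.9972 -0.0751] lat size 0.019248748634652896 along 0.01312763424204598 lat offset handle/barrel 0.0006390137564667837 -7.532621288419347e-06 top 0.018341363637854824 808 88
at [ 0.4303 -0.0585  0.001 ] [-0.5029  0.0597  0.1567]
grip 0.01581328677886677 39.99998152256012
lifted 0.015591176947349128 39.9995094537735 [-0.4563 -0.2063 -0.9015] 24.275
```

View pics/w4.png

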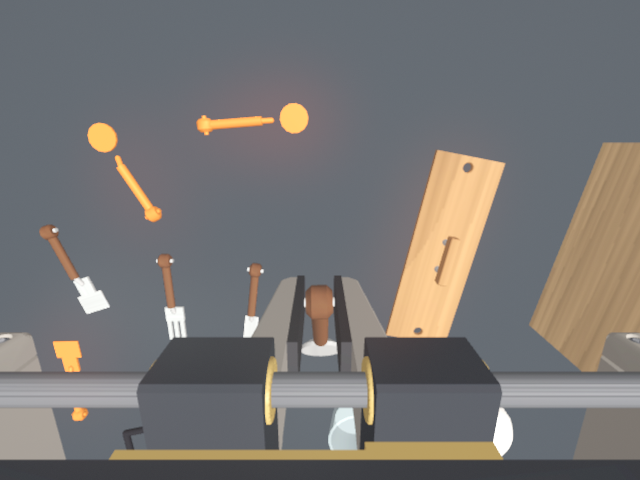

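The spoon is held level by its barrel at (320,300) between the fingertips. Now slacken the grip so it swings down.

```bash
cat > f.py <<'E'
from h import *
hang(4)
p,W=wrist(); cv2.imwrite("pics/w5.png",p[:,:,::-1]); 
for cam in ("scene","side"):
    viewer.read_camera(cam)
    for n in ("jam_spoon_barrel","jam_spoon_toe"): print(cam,n,[np.round(x["at"],4).tolist() for x in tip_of(cam,n) if x["at"][2]>.06])
E
python3 f.py
```

```text
slack 0.019584220309310615 3.9999890327453613
firm 0.016309020592886407 39.99954700469971 [ 0.1042  0.0877 -1.3492] 26.4917
scene jam_spoon_barrel [[0.4286, -0.0583, 0.2447]]
scene jam_spoon_toe [[0.4261, -0.0583, 0.127]]
side jam_spoon_barrel [[0.4311, -0.0546, 0.2464]]
side jam_spoon_toe [[0.4294, -0.056, 0.1324]]
```

View pics/w5.png

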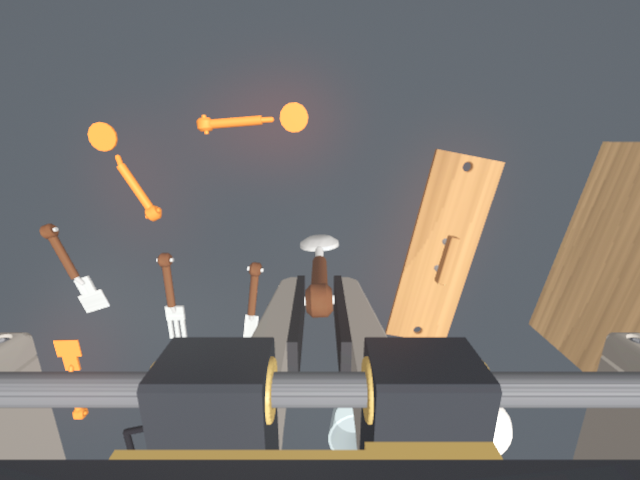

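It hangs plumb: both cameras put the toe under the barrel, about 115 mm below. Insert into compartment 3 and carry on to the spreader.

```bash
cat >> h.py <<'E'
def stow(x):
    q=KC+KU*x
    env.movel([*env.sense()["ee_pos"][:2],.29],None,rate=.25)
    env.movel([*q,.29],KR,rate=.25); env.pause(.2); print("over",env.sense()["ee_pos"],q)
    env.movel([*q,.20],KR,rate=.12); env.movel([*q,.143],KR,rate=.06); env.pause(.3); s=env.sense(); print("in",s["ee_pos"],s["wrist_force"],s["gripper_width"])
    effector.release(); env.pause(.3); env.movel([*q,.29],KR,rate=.25); print("t",env.sense()["t"])
def locate(n):
    "present barrel and toe of tool n from scene+side, candidates printed"
    for cam in ("scene","side"):
        viewer.read_camera(cam)
        for k in ("_barrel","_toe"): print(cam,n+k,[(np.round(x["at"],4).tolist(),round(x["score"],2)) for x in tip_of(cam,n+k)[:4]])
E
cat > g.py <<'E'
from h import *
stow(.0765)
p,W=wrist(); cv2.imwrite("pics/w6.png",p[:,:,::-1]); np.save("pics/w6.npy",W)
for n in ("jam_spoon","spreader","fork","server"): locate(n)
E
python3 g.py
```

```text
over [0.5798 0.2612 0.2904] [0.5797 0.262 ]
in [0.5799 0.2621 0.1433] [ 0.0067  0.0245 -0.8372] 0.015704548309126133
t 33.4833
scene jam_spoon_barrel [([0.5644, 0.2679, 0.1229], 0.63), ([0.3232, -0.1743, 0.0064], 0.62), ([0.421, -0.2532, 0.0092], 0.6), ([0.4838, 0.2874, 0.1372], 0.46)]
scene jam_spoon_toe [([0.3148, -0.3123, 0.0012], 0.71), ([0.3257, -0.0631, -0.0003], 0.6), ([0.5318, -0.2612, 0.0025], 0.38)]
side jam_spoon_barrel [([0.32, -0.1789, 0.0096], 0.84), ([0.413, -0.2557, 0.0079], 0.69), ([0.5656, 0.27, 0.1181], 0.43), ([0.5042, 0.2844, 0.0001], 0.42)]
side jam_spoon_toe [([0.3139, -0.3058, -0.0004], 0.98), ([0.3242, -0.0649, 0.0025], 0.93), ([0.5928, -0.2627, 0.0035], 0.16)]
scene spreader_barrel [([0.4993, -0.1423, 0.0104], 0.77), ([0.4848, 0.2904, 0.1346], 0.22)]
scene spreader_toe [([0.6167, -0.1669, 0.0011], 0.58)]
side spreader_barrel [([0.4995, -0.1422, 0.0095], 0.9), ([0.4807, 0.2902, 0.1357], 0.46)]
side spreader_toe [([0.6121, -0.1735, 0.0012], 0.7)]
scene fork_barrel [([0.4771, -0.259, 0.0112], 0.73)]
scene fork_toe [([0.5894, -0.2636, 0.0015], 0.77), ([0.431, 0.3035, 0.1351], 0.3)]
side fork_barrel [([0.4762, -0.2595, 0.0101], 0.9), ([0.5944, -0.2628, 0.0006], 0.63), ([0.7344, 0.1203, -0.0013], 0.6)]
side fork_toe [([0.5918, -0.2655, 0.0023], 0.89)]
scene server_barrel [([0.429, -0.3933, 0.0142], 0.59), ([0.4341, -0.4815, 0.009], 0.57), ([0.6987, -0.4309, 0.0094], 0.53)]
scene server_toe [([0.5859, -0.4226, 0.0041], 0.53), ([0.3526, -0.5575, 0.0039], 0.52), ([0.4356, 0.3064, 0.138], 0.17)]
side server_barrel [([0.7027, -0.43, 0.0083], 0.87), ([0.4304, -0.3941, 0.0069], 0.82), ([0.4359, -0.4848, 0.0048], 0.66)]
side server_toe [([0.5417, -0.365, -0.0015], 0.83), ([0.715, -0.2424, 0.0009], 0.74), ([0.5886, -0.4202, 0.0019], 0.62)]
```

View pics/w6.png

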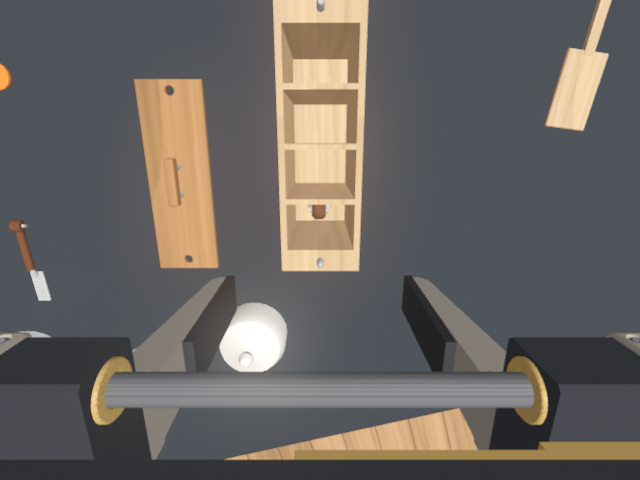

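The spoon stands in compartment 3 (barrel at (320,210), height about 0.12). Compartments 0–2 are empty. Spreader and fork follow, with guards.

```bash
cat > k.py <<'E'
from h import *
import sys
name,b,t,x=sys.argv[1],*[eval(a) for a in sys.argv[2:]]
c,u,R,p,W=pick(b,t)
assert np.linalg.norm(c-b)<.012
c,u,R,p,W=pick(c,c+u*.1,.11)
lift(c,R); w=env.sense()["gripper_width"]; assert w>.012
hang(4)
ok=False
for cam in ("scene","side"):
    viewer.read_camera(cam)
    for k in ("_barrel","_toe"):
        f=[x["at"] for x in tip_of(cam,name+k) if x["at"][2]>.06 and np.hypot(*(x["at"][:2]-c))<.13]; print(cam,k,f[:2])
        if k=="_toe" and f and np.hypot(*(f[0][:2]-c))<.02 and f[0][2]<.15: ok=True
assert ok
stow(x)
for cam in ("scene","side"):
    viewer.read_camera(cam); print([np.round(q["at"],3).tolist() for q in tip_of(cam,name+"_barrel") if q["at"][2]>.06])
E
python3 k.py spreader "[.499,-.142]" "[.6135,-.170]" .0255 && python3 - <<'E'
from h import *
locate("fork"); locate("server")
E
```

```text
barrel [ 0.4976 -0.1453] nominal [ 0.499 -0.142] dir [ 0.9732 -0.2298] [ 0.9714 -0.2375] lat size 0.019108322719572544 along 0.011832317330601479 lat offset handle/barrel -0.003394063283316503 -0.003563664715630178 top 0.018101533178858265 580 55
barrel [ 0.498  -0.1454] nominal [ 0.4976 -0.1453] dir [ 0.97   -0.2432] [ 0.9732 -0.2298] lat size 0.01927937247335771 along 0.012687110354610802 lat offset handle/barrel 0.0005934069892944712 7.867137306845524e-05 top 0.01838227969890327 826 84
at [ 0.4981 -0.1453  0.001 ] [-0.521  -0.7231 -0.8424]
grip 0.0159482219616899 39.999990463256836
lifted 0.015977561874173044 39.99956667423248 [ 0.0075  0.3809 -1.6366] 42.2167
slack 0.019737021195145726 3.999970704317093
firm 0.01591882865664545 39.999534487724304 [ 0.2143 -0.703  -1.3313] 44.3833
scene _barrel [[0.4989, -0.1449, 0.2474]]
scene _toe [[0.5038, -0.1414, 0.1307]]
side _barrel [[0.4979, -0.1433, 0.2454]]
side _toe [[0.5025, -0.1492, 0.1309]]
over [0.5308 0.2749 0.2902] [0.5306 0.2756]
in [0.5307 0.2757 0.1433] [ 0.0259  0.0432 -1.1321] 0.015963503895594065
t 51.6
[]
[[0.544, 0.274, 0.
[... 160 characters left out ...]
oe [([0.59, -0.2665, 0.0029], 0.75)]
side fork_barrel [([0.4783, -0.262, 0.0082], 0.78), ([0.5083, 0.2794, -0.0022], 0.55)]
side fork_toe [([0.5926, -0.2653, 0.001], 0.69)]
scene server_barrel [([0.5653, 0.2681, 0.1203], 0.65), ([0.6966, -0.4294, 0.0088], 0.52), ([0.4241, -0.3947, 0.0097], 0.5), ([0.4358, -0.4845, 0.0106], 0.45)]
scene server_toe [([0.5868, -0.4219, 0.0017], 0.63), ([0.3517, -0.5557, 0.003], 0.59), ([0.5415, -0.3674, -0.0008], 0.57), ([0.5651, 0.2634, 0.1228], 0.44)]
side server_barrel [([0.4293, -0.3931, 0.0082], 0.89), ([0.7003, -0.4302, 0.0082], 0.64), ([0.4361, -0.4811, 0.0094], 0.62)]
side server_toe [([0.5844, -0.4234, 0.0004], 0.94), ([0.5419, -0.366, -0.0011], 0.83)]
```

```bash
python3 k.py fork "[.4775,-.259]" "[.592,-.266]" -.0255 && python3 k.py server "[.429,-.393]" "[.5415,-.366]" -.0765 && python3 - <<'E'
from h import *
env.reach([*(KC+KU*0),.33],KR); env.pause(.2)
p,W=wrist(); cv2.imwrite("pics/w7.png",p[:,:,::-1]); np.save("pics/w7.npy",W)
X=W[...,:2]-KC; a=X@KU; b=X@np.array([-KU[1],KU[0]])
for x in (-.0765,-.0255,.0255,.0765):
    m=(abs(a-x)<.02)&(abs(b)<.03)&(W[...,2]>.095); print(x,m.sum(),a[m].mean(),b[m].mean(),W[...,2][m].max())
E
```

```text
barrel [ 0.4758 -0.2575] nominal [ 0.4775 -0.259 ] dir [ 0.9987 -0.0513] [ 0.9981 -0.061 ] lat size 0.019073862516377348 along 0.013352203935569256 lat offset handle/barrel 0.0007296946117484022 0.001397948558931549 top 0.018340575587208363 592 61
barrel [ 0.4761 -0.2574] nominal [ 0.4758 -0.2575] dir [ 0.9983 -0.0574] [ 0.9987 -0.0513] lat size 0.019269722578296324 along 0.012106915769881951 lat offset handle/barrel -0.0002512072919654063 0.00010760172517855406 top 0.018151746928246282 813 82
at [ 0.4762 -0.2574  0.001 ] [-0.4464  0.7546 -0.1293]
grip 0.015853281153398485 39.99999761581421
lifted 0.01587726434506159 39.99956130981445 [-0.0941  0.1946 -1.1869] 60.2833
slack 0.019615321521284975 3.999970257282257
firm 0.015786531449097467 39.99963462352753 [-0.3749  0.7831 -1.1014] 62.45
scene _barrel [[0.4757, -0.2592, 0.2503]]
scene _toe [[0.4779, -0.2588, 0.1324]]
side _barrel []
side _toe [[0.4805, -0.2578, 0.1307]]
over [0.4816 0.2887 0.2902] [0.4814 0.2892]
in [0.4815 0.2893 0.1433] [ 0.1275 -0.0002 -1.5528] 0.015561545158498188
t 70.1583
[]
[[0.496, 0.282, 0.121]]
barrel [ 0.42
[... 690 characters left out ...]
9984512
firm 0.015867571386405543 39.999584555625916 [ 0.4445  0.1984 -1.7562] 80.8833
scene _barrel [[0.4279, -0.3946, 0.2468]]
scene _toe [[0.4279, -0.3909, 0.1295]]
side _barrel [[0.4295, -0.3922, 0.2452]]
side _toe [[0.4334, -0.3925, 0.1332]]
over [0.4324 0.3024 0.29  ] [0.4323 0.3028]
in [0.4324 0.3028 0.1432] [-0.3421 -0.0615 -0.5725] 0.01575601311858349
t 89.1833
[]
[[0.446, 0.295, 0.122]]
-0.0765 197 -0.06377595340434584 -0.0006411913340907354 0.13151360491738567
-0.0255 17856 -0.024768181022350268 0.0010352533148662488 0.45489293952872406
0.0255 198 0.03694335206386232 0.00042750353174237363 0.13121005149419523
0.0765 120 0.06281532807136078 -0.001495489656837018 0.12974279387296223
```

```bash
cat > m.py <<'E'
from h import *
W=np.load("pics/w7.npy"); p=cv2.imread("pics/w7.png")
P=W[(W[...,2]>.145)&(W[...,2]<.156)&(np.hypot(W[...,0]-KC[0],W[...,1]-KC[1])<.13)]
X=P[:,:2]-KC; n=np.array([-KU[1],KU[0]]); a=X@KU;b=X@n
for sg in (1,-1):
    m=(a*sg>.09)&(abs(b)<.02); print("pin",sg,m.sum(),a[m].mean(),b[m].mean(),P[m,2].max())
m=(W[...,2]>.13)&(W[...,2]<.142)&(np.hypot(W[...,0]-KC[0],W[...,1]-KC[1])<.14); print("rim",rect(W[m]),np.median(W[m][:,2]))
env.reach([.50,.09,.19],KR); env.pause(.3); q,V=wrist()
H=box(V,[.42,.05,.026],[.58,.13,.05]); print("handle",rect(H))
C=box(V,[.35,.02,.0025],[.65,.17,.009]); print("cover",rect(C),np.median(C[:,2]))
print(env.sense()["t"],env.sense()["ee_pos"])
E
python3 m.py
```

```text
pin 1 27 0.109226213223354 8.831456126362414e-06 0.1509809519355365
pin -1 45 -0.11010156530136699 3.279559630798782e-05 0.15207402948129167
rim (array([0.506 , 0.2825]), 243.10504150390625, 78.22745513916016, -15.402931213378906) 0.1369706396818533
handle (array([0.4998, 0.0899]), 59.33304977416992, 11.238234519958496, -15.225288391113281)
cover (array([0.5005, 0.0897]), 246.18878173828125, 82.23592376708984, -15.481063842773438) 0.0050547261687513
91.3667 [0.5002 0.0908 0.1903]
```

View pics/w7.png

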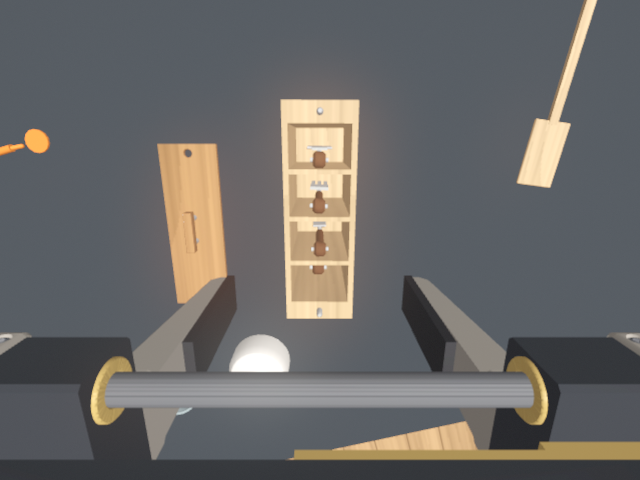

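The keeper holds all four tools, one per compartment, with barrel tops at 0.131 (below the rim). The rim centre (0.506, 0.2825) matches the cover's original grip point. Regrip and seat the cover.

```bash
cat > n.py <<'E'
from h import *
d=[.5003,.0901]
env.movel([*d,.05],KR,rate=.2); env.movel([*d,.0142],KR,rate=.06); env.pause(.4); print(env.sense()["ee_pos"],env.sense()["wrist_force"])
effector.grasp(squeeze=45); env.pause(.3); s=env.sense(); print("grip",s["gripper_width"],s["ee_pos"])
env.movel([*d,.24],KR,rate=.12); c=[.506,.2825]
env.movel([*c,.24],KR,rate=.15); env.movel([*c,.178],KR,rate=.08); env.pause(.4); s=env.sense(); print("over",s["ee_pos"],s["wrist_force"],s["gripper_width"])
p,W=wrist(); H=W[(W[...,2]>.166)&(W[...,2]<.178)&(np.hypot(W[...,0]-c[0],W[...,1]-c[1])<.14)]; print("cover",len(H),np.median(H[:,2]),rect(H))
for z in (.170,.164,.160,.156,.153):
    env.movel([*c,z],KR,rate=.03); env.pause(.2); s=env.sense(); print(z,s["ee_pos"],s["wrist_force"])
    if s["wrist_force"][2]>12: print("STOP"); break
E
python3 n.py
```

```text
[0.5005 0.09   0.0144] [-1.1417 -0.3456 -0.1143]
grip 0.01164115015740621 [0.5003 0.0901 0.0142]
over [0.5061 0.2825 0.1782] [-0.9549  0.0092 -1.7532] 0.01159635456169645
cover 40636 0.16911954915539157 (array([0.505 , 0.2828]), 243.4632568359375, 82.80940246582031, -15.279273986816406)
0.17 [0.506  0.2826 0.1701] [-0.0743 -0.0324 -2.5758]
0.164 [0.5061 0.2826 0.1641] [-0.3606  0.3679 -3.5511]
0.16 [0.506  0.2825 0.1601] [ 0.1425  0.4713 -2.8923]
0.156 [0.506  0.2826 0.156 ] [-0.5521  0.3337 -2.6475]
0.153 [0.5061 0.2825 0.153 ] [-0.1103  0.3778 -2.3297]
```

```bash
cat > o.py <<'E'
from h import *
c=[.506,.2825]
env.movel([*c,.1520],KR,rate=.02); env.pause(.3); print(env.sense()["wrist_force"])
effector.release(); env.pause(.3); env.movel([*c,.33],KR,rate=.2); env.pause(.3)
p,W=wrist(); cv2.imwrite("pics/w8.png",p[:,:,::-1])
P=box(W,[.3,.15,.139],[.7,.4,.15]); print(np.median(P[:,2]),rect(P)); A=np.c_[P[:,:2],np.ones(len(P))]; print("slope",np.linalg.lstsq(A,P[:,2],rcond=None)[0][:2])
q,_=viewer.read_camera("scene"); cv2.imwrite("pics/s8.png",q[:,:,::-1]); print(env.sense()["t"])
E
python3 o.py
```

```text
[-0.5535 -0.5405  0.4149]
0.14308337446837333 (array([0.5061, 0.2823]), 246.61695861816406, 82.14030456542969, -15.448135375976562)
slope [-0.0015  0.0002]
105.8
```

View pics/w8.png

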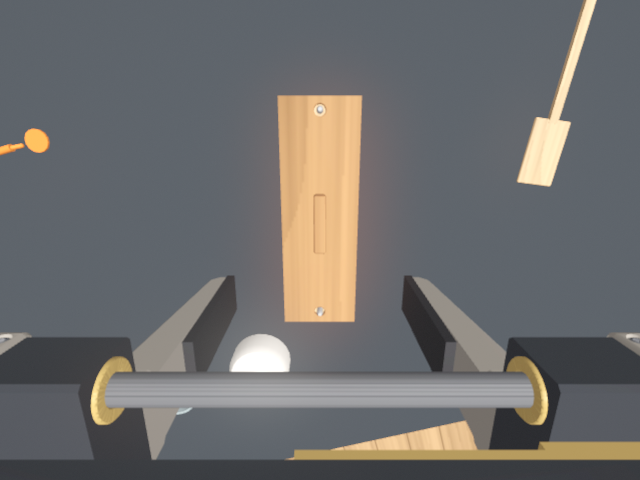

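View pics/s8.png

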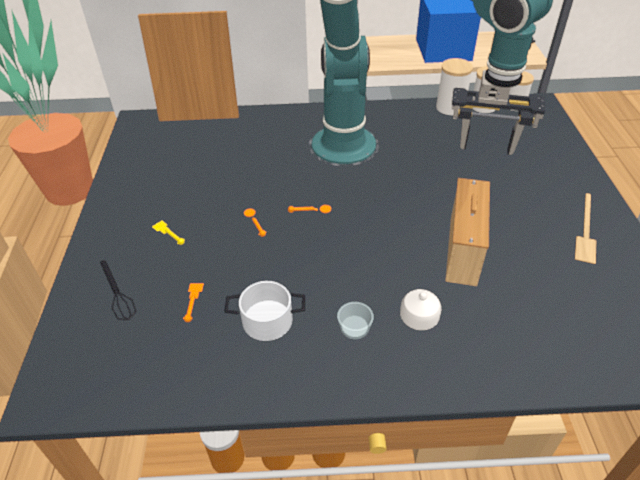

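The cover is seated flat with both pins through its holes at (320,109) and (320,312). The slate has no tools left except the look-alikes, and the pot, bowl and ramekin have not moved.

```bash
python3 -c "
from station import workorder
print(workorder.finish_job())"
```

```text
the job is handed in; nothing more can be done
None
```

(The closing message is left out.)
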